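# Wedge the jig plate up to the height gauge

### The job

Take the tapered wooden wedge by its tall head and slide it, thin end first, under the free front edge of the hinged jig plate until the plate has come up and bears lightly but surely on the feeler of the height gauge; do not force the plate hard against the gauge. Let go and leave the wedge in place so that it alone holds the plate there, and leave the other things on the bench where they are.

Things in the scene. Friction and masses are not known exactly. Their poses are not given: they have to be found in the camera images.
- wedge_head (a point): centre, half-way up, of the tall head of the loose beech wedge (150 g): a block 34 long x 40 wide x 40 high mm, to grip across its width. x: along the wedge to its thin end, 127 mm from this point, which points away from the robot at the start; y: across; z: up. The wedge lies flat on the bench.
- wedge: the same wedge; origin on the bench under the head's centre, same axes. From the head's front face a taper 110 mm long and 40 mm wide runs on along +x, its top falling evenly from 24 mm at the head to 4 mm at the thin end (1 in 5.5), its underside flat. Friction on bench and plate (about 0.5 to 0.7) holds it where it is pushed.
- plate: aluminium jig plate 192 x 120 x 12 mm, 0.4 to 0.85 kg, with a dark sheet and two toggle clamps, hinged at its far end. Origin: middle of the free front edge's lower corner. x: from the free edge to the hinge, 200 mm away (the way to push the wedge); y: along the edge; z: up. It rests level, underside 10 mm above the bench, on two pads under its corners, 90 mm free between them.
- gauge: height gauge fixed beside the plate: foot 50 x 50 x 14 mm, column 123 mm high, arm over the plate with a feeler pin pointing down, 45 mm behind the free edge. Origin: under the foot, 45 mm in +x and 105 mm in +y of the edge's middle. Arm height differs each time and is not reported: the edge rises 4 to 12 mm before the plate meets the feeler, sprung at 8 N per mm; it should bear about 1 to 8 N.
- block: bystander: loose plain beech block 100 x 40 x 30 mm, the same height all over, about 90 g; origin under its centre. It and the wedge lie on opposite sides of the bench, either way round
- jar: bystander: small glass jar with a metal lid, 52 mm in diameter, 70 mm high; origin under its centre
- spanner: bystander: open-ended spanner, 180 mm long, lying flat; origin under its middle
There are look-alikes about, which are no part of the job. What is shaped like the wedge but blue or grey is not meant.

How it is judged:
By the outcome, as a careful person would: the job done as asked, in the order asked, and still so for the second after the job is handed in, with the robot touching nothing.
It also fails if it takes over 72 s, if anything falls off the work surface, if the arm or the gripper's body presses on something with over 40 N, if the wrist force passes 120 N, or if a joint passes its speed limit or range.

### The arm

A 6-joint arm with a two-finger parallel gripper is mounted at the origin on the work surface. World frame = base frame: x ahead of the robot, y to its left, z up, the work surface at z = 0. Lengths are in mm, angles in rad, forces in N, time in s.
With the tool pointing down it reaches from about 350 to 975 mm from the base axis. Payload 7.1 kg.
Tool frame: the origin (TCP) lies on the front face of the gripper's body, between the roots of the fingers; the fingertips stand 80 mm ahead of it and the grasp point (between the pads) lies 61 mm ahead of it (ctrl.tcp_to_grasp is the distance from the TCP to the grasp point, in mm); z points along the fingers, y is the direction in which the jaws open and shut (so a half turn about z gives the same grasp; the last joint's range is limited). The gripper opens to 88 mm and grips with 3 to 60 N. Pads are 20 mm wide; open, the fingers measure 115 mm over their backs; the gripper's body (75 mm by 178 mm) begins 61 mm behind the grasp point.
Start: joints at [-1.16, 0.423, 1.63, -0, 1.089, -0.019], TCP at [260.446, -568.132, 302.675] pointing down, gripper open.
Joint ranges: [-3, 3], [-0.9, 2.11], [0.09, 2.58], [-1.31, 4.45], [0.11, 2.69], [-2.54, 2.54]. Speed limits (rad/s): [2.39, 2.39, 3.01, 3.14, 3.14, 3.14].

### API

Orientations are given as a rotation vector (axis times angle).
In Python, from workcell import telemetry, get_image, ctrl gives the robot as it stands.
- The arm moves only by the tool send_rows, never from a script. Its argument "rows" is a list of rows, each a list of 5 numbers: the shift along the tool's x, y, z in m, then the turn about the tool's z in rad, then the opening, from -1 (shut) to 1 (fully open). A call has 1 to 5 rows; each row shifts and turns the commanded pose from where the row before left it, along the tool's axes as they then stand; what a row does not reach is not made up. A row lasts 1/10 s, in which the tool goes at most 50 mm and 8.59 degrees, less where a joint would pass 70% of its speed; a pose out of reach is approached as far as the arm can. A call with a gripper value outside its range is refused whole. The fingers move at their own pace and stop on an object; the grip force is fixed at half the most. Time passes only in rows, so rows that do not move let the fingers close. It gives the time, the measured TCP pose, the force and the opening at its end, in the units of the state.
- telemetry.get_obs(): the state, without advancing time (a new reading comes with each control period).
- get_image(name): name is "side" or "top"; returns a dict with "color" (384x512x3 uint8, blue, green, red), "z_map" (384x512 float32, mm along the optical axis (not along the pixel's ray), 0 where there is no reading), "camera_matrix" (3x3 intrinsics, pixels), "rvec" (rotation vector, rad) and "tvec" (3), from world to camera coordinates, as OpenCV has them. Camera axes: x right, y down, z forward; pixel columns grow to the right and rows downward; lengths in mm; the calibration is good to about 2 mm. A picture is of the moment at which its call begins.
- ctrl.close_job(): hands the job in, once; it reports no verdict.
The state is a dict: "t": time; "qpos": joint angles; "qvel": joint speeds; "joint_torque": joint torques, N m; "ee_pos": TCP position; "orientation": TCP orientation; "ft_force": force on the tool from outside, world axes, zero at the start; "moment": the same for the moment, N m; "width": finger opening in mm.
Only numpy, scipy, OpenCV 4.12 (cv2) and the standard library are available. Lean on these libraries where they do the work, as an engineer would, in place of code of your own. Each camera call takes 0.05 s, during which the arm holds its last target.

## Working session

There is one attempt and no reset: what is moved stays moved. The work goes in short steps, Python scripts to look and compute and a tool call to move; the robot and the scene stay as the last step left them, time stands still between calls to the robot, and variables do not carry over. Pictures are saved under pics/ and viewed, and the job is handed in when it is done.

Besides the shell and the picture viewer there is one more tool, called after "Call:" as a command line: name --pt "numbers of a row" for each row, then --argument value for the rest. send_rows: Moves the arm, as the interface text tells. Its arguments: {"type":"object","properties":{"rows":{"type":"array"}},"required":["rows"]}

```bash
ls; mkdir -p pics
python3 - <<'E'
from workcell import telemetry,get_image,ctrl
import cv2,pickle
o=telemetry.get_obs();print({k:o[k] for k in('t','ee_pos','orientation','width','ft_force')},ctrl.tcp_to_grasp)
d={n:get_image(n) for n in('side','top')}
pickle.dump(d,open('im0.pkl','wb'))
for n in d:
  cv2.imwrite(f'pics/{n}0.png',d[n]['color']);print(n,d[n]['camera_matrix'],d[n]['rvec'],d[n]['tvec'])
E
```

```text
pics
{'t': 0.0, 'ee_pos': array([ 260.27368679, -567.7728762 ,  301.91222561]), 'orientation': array([-3.06793214e+00, -6.69574845e-01,  4.54432597e-04]), 'width': 87.71510867898515, 'ft_force': array([-0.13253551,  0.08802309,  0.26480004])} 61.3
side [[475.37962911   0.         247.84044756]
 [  0.         475.37962911 194.9105817 ]
 [  0.           0.           1.        ]] [ 0.55052079 -2.57158264  1.33713806] [ 457.16588419  168.49992037 1522.68411463]
top [[403.99651281   0.         249.22764252]
 [  0.         403.99651281 195.20850964]
 [  0.           0.           1.        ]] [ 2.14364917 -2.17141275  0.14406587] [   9.5300925   515.98062164 1092.24332022]
```

View pics/side0.png

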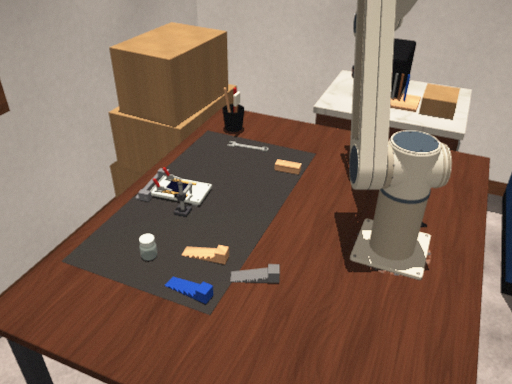

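View pics/top0.png

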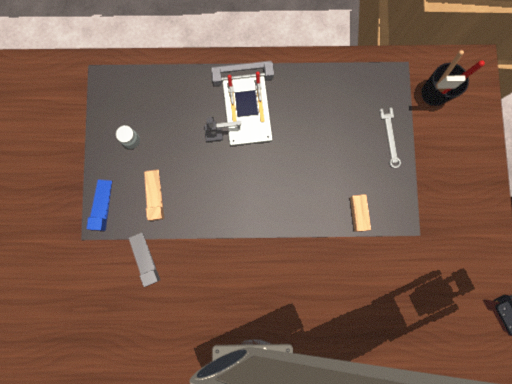

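The wood-coloured candidates in the top view are the tapered piece at (153,195) and the plain block at (362,213). The look-alikes are blue at (100,205) and grey at (143,260). The piece at (153,195) is wood-coloured and has a head at its near end, so it fits the description. I'll confirm it in a crop and measure it.

```bash
cat > h.py <<'E'
import numpy as np,cv2
def cam(d):
    R=cv2.Rodrigues(np.array(d['rvec'],float))[0];return d['camera_matrix'],R,np.array(d['tvec'],float).ravel()
def ray(d,uv,z):
    K,R,t=cam(d);uv=np.atleast_2d(uv).astype(float)
    dr=np.c_[uv,np.ones(len(uv))]@np.linalg.inv(K).T@R;c=-R.T@t
    s=(z-c[2])/dr[:,2];return c+dr*s[:,None]
def cloud(d):
    h,w=d['z_map'].shape;K,R,t=cam(d);v,u=np.mgrid[:h,:w]
    Z=d['z_map'];P=np.stack([(u-K[0,2])/K[0,0]*Z,(v-K[1,2])/K[1,1]*Z,Z],-1)
    return (P-t)@R
def proj(d,P):
    K,R,t=cam(d);q=(np.atleast_2d(P)@R.T+t)@K.T;return q[:,:2]/q[:,2:]
def wood(d):
    c=cv2.cvtColor(d['color'],cv2.COLOR_BGR2HSV);return cv2.inRange(c,(8,80,130),(25,255,255))
E
python3 - <<'E'
import pickle;from h import *
np.set_printoptions(precision=1,suppress=True)
d=pickle.load(open('im0.pkl','rb'));T=d['top'];S=d['side']
a=cv2.resize(T['color'][160:235,120:190],None,fx=5.5,fy=5.5,interpolation=cv2.INTER_CUBIC)
b=cv2.resize(S['color'][235:275,170:240],None,fx=5.5,fy=5.5,interpolation=cv2.INTER_CUBIC)
cc=cv2.resize(T['color'][55:155,200:285],None,fx=4,fy=4,interpolation=cv2.INTER_CUBIC)
im=np.zeros((420,770,3),np.uint8);im[:a.shape[0],:a.shape[1]]=a;im[:400,400:740]=cc;cv2.imwrite('pics/crop0.png',im);cv2.imwrite('pics/crop1.png',b)
for n,dd,reg in(('top',T,(160,235,120,190)),('side',S,(235,275,170,240))):
    m=np.zeros((384,512),np.uint8);r=reg;m[r[0]:r[1],r[2]:r[3]]=wood(dd)[r[0]:r[1],r[2]:r[3]]
    P=cloud(dd)[(m>0)&(dd['z_map']>0)]
    print(n,len(P),P.min(0),P.max(0)); 
    h=P[P[:,2]>32];print('head',len(h),h.min(0),h.max(0),h.mean(0), 'rect',cv2.minAreaRect(h[:,:2].astype(np.float32)))
    c=P[:,:2].astype(np.float32);print(cv2.minAreaRect(c))
# bench heights
C=cloud(T);print(C[150:152,180:200,2].mean(), cloud(S)[220,240])
# plate white
m=cv2.inRange(cv2.cvtColor(T['color'],cv2.COLOR_BGR2HSV),(0,0,170),(180,60,255))
m[:,:205]=0;m[:,290:]=0;m[:60]=0;m[160:]=0
P=C[m>0];P=P[(P[:,2]>12)&(P[:,2]<32)];print('plate z',np.median(P[:,2]),len(P));r=cv2.minAreaRect(P[:,:2].astype(np.float32));print(r,cv2.boxPoints(r))
E
```

```text
top 796 [450.3 245.6  -5.4] [599.8 306.5  46.1]
head 182 [450.3 246.1  32.5] [486.2 288.2  46.1] [468.8 266.5  39.3] rect ((469.333251953125, 267.2301330566406), (34.1368408203125, 41.00808334350586), 7.169451713562012)
((524.876708984375, 279.45550537109375), (147.42291259765625, 51.276611328125), 7.230514049530029)
side 562 [451.2 204.8  -2.3] [599.1 307.4  44.6]
head 123 [451.7 247.6  32.4] [489.1 297.8  44.6] [469.6 272.6  38.6] rect ((470.2782287597656, 272.1131286621094), (35.6539421081543, 49.425846099853516), 11.079719543457031)
((526.4432373046875, 274.4008483886719), (148.016845703125, 87.31522369384766), 24.584901809692383)
-0.8409553917150955 [500.8  66.3  -2. ]
plate z 21.20291773096761 1811
((788.76416015625, 10.088859558105469), (239.63563537597656, 172.96669006347656), 5.530709743499756) [[661.2  84.6]
 [677.8 -87.5]
 [916.4 -64.4]
 [899.7 107.7]]
```

View pics/crop0.png

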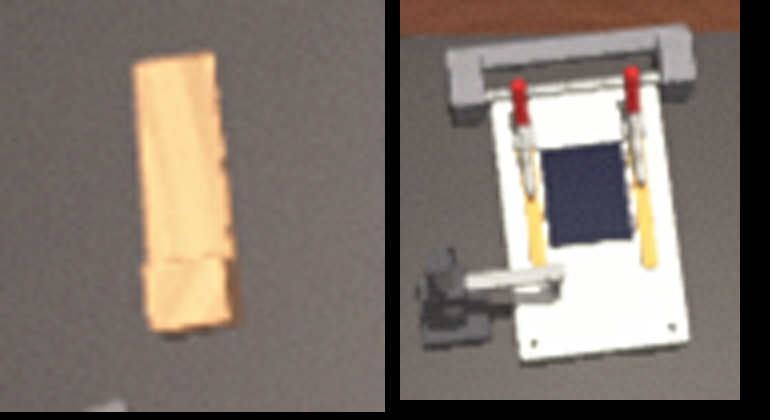

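View pics/crop1.png

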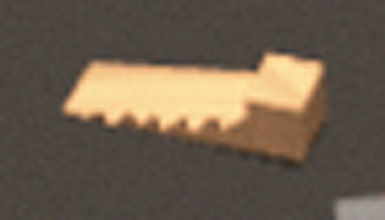

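The crop shows a beech wedge with a tall head at the near end and its thin end pointing away, so it is the target. Next are precise edges from rays.

Run:
```python
import pickle;from h import *
np.set_printoptions(precision=1,suppress=True)
d=pickle.load(open('im0.pkl','rb'));T=d['top'];S=d['side']
K,R,t=cam(T);print('cam',-R.T@t)
# wedge in top view
hc=ray(T,[[120+150/5.5,160+330/5.5],[120+228/5.5,160+320/5.5]],40);print('head back top',hc)
hf=ray(T,[[120+144/5.5,160+264/5.5],[120+226/5.5,160+257/5.5]],40);print('head front top',hf)
tp=ray(T,[[120+134/5.5,160+62/5.5],[120+213/5.5,160+53/5.5]],4);print('tip',tp)
# side view head top corners: crop1 px
sc=ray(S,np.array([[268,52],[326,62],[308,107],[250,97]])/5.5+[170,235],40);print('side head top',sc,sc.mean(0))
st=ray(S,np.array([[92,62],[65,108]])/5.5+[170,235],[4]);print('side tip',st)
# plate: mask & largest contour
for n,dd,reg in(('top',T,(60,160,205,290)),('side',S,(165,215,140,220))):
    m=cv2.inRange(cv2.cvtColor(dd['color'],cv2.COLOR_BGR2HSV),(0,0,150),(180,60,255))
    k=np.zeros_like(m);k[reg[0]:reg[1],reg[2]:reg[3]]=m[reg[0]:reg[1],reg[2]:reg[3]]
    c=max(cv2.findContours(k,0,1)[0],key=cv2.contourArea).reshape(-1,2)
    W=ray(dd,c,22);
    if n=='top':
        for f in(lambda W:(W[:,1]>-25)&(W[:,1]<45)&(W[:,0]<720),):
            e=W[f(W)];l=cv2.fitLine(e[:,:2].astype(np.float32),cv2.DIST_HUBER,0,.01,.01).ravel();print('front edge line',l,np.degrees(np.arctan2(l[1],l[0])))
        for sg,nm in((1,'left'),(-1,'right')):
            e=W[(W[:,0]>690)&(W[:,0]<820)&(sg*(W[:,1]-8)>30)];l=cv2.fitLine(e[:,:2].astype(np.float32),cv2.DIST_HUBER,0,.01,.01).ravel();print(nm,l,np.degrees(np.arctan2(l[1],l[0])))
    else:print('side',W[W[:,0].argmin()],W[:,:2].min(0))
b=cv2.resize(S['color'][160:220,130:220],None,fx=8,fy=8,interpolation=cv2.INTER_CUBIC);cv2.imwrite('pics/plate_side.png',b)
```

```text
cam [ 372.3    9.6 1149.2]
head back top [[450.1 283.5  40. ]
 [454.6 244.7  40. ]]
head front top [[483.2 287.2  40. ]
 [486.2 246.2  40. ]]
tip [[593.  303.5   4. ]
 [597.3 262.3   4. ]]
side head top [[486.5 253.1  40. ]
 [453.  247.3  40. ]
 [445.7 284.9  40. ]
 [478.5 290.7  40. ]] [465.9 269.   40. ]
side tip [[595.6 266.5   4. ]
 [589.7 307.1   4. ]]
front edge line [  0.1  -1.  669.4  13.5] -83.18801
left [  1.   -0.3 761.7  58.6] -15.15593
right [  1.    0.1 749.2 -55.6] 7.705563
side [663.3  46.4  22. ] [663.3 -60.7]
```

View pics/plate_side.png

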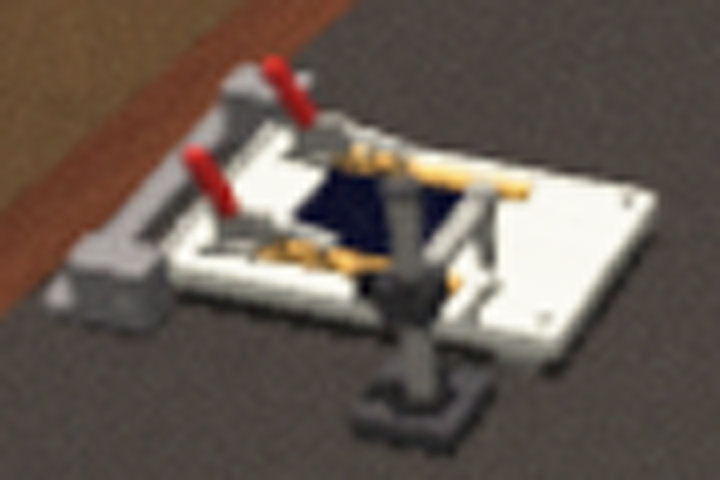

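```bash
cat >> h.py <<'E'
from scipy.spatial.transform import Rotation as Ro
def rel(tgt,yaw=None,o=None):
    from workcell import telemetry
    o=o or telemetry.get_obs();R=Ro.from_rotvec(o['orientation']);p=np.array(o['ee_pos'])
    x=R.as_matrix()[:,0];y0=np.arctan2(x[1],x[0])
    turn=0
    if yaw is not None: turn=y0-yaw;R=R*Ro.from_rotvec([0,0,turn])
    print('pos',p.round(1),'yaw',round(np.degrees(y0),2),'turn',round(turn,4),'tool shift(after turn) mm',(R.inv().apply(np.array(tgt)-p)).round(2),'F',np.round(o['ft_force'],2),'w',round(o['width'],1),'t',o['t'], 'z',R.as_matrix()[:,2].round(4))
E
python3 - <<'E'
import pickle;from h import *
np.set_printoptions(precision=1,suppress=True)
d=pickle.load(open('im0.pkl','rb'));T=d['top'];S=d['side']
px=np.array([[230.75,145.3],[272,139.8]])
for z in(22,10):print('top front corners',z,ray(T,px,z),ray(T,px,z).mean(0))
print('side near/far top corner',ray(S,[[130+556/8,160+330/8],[130+657/8,160+192/8]],22),ray(S,[[130+548/8,160+365/8]],10))
b=cv2.resize(T['color'][125:155,220:285],None,fx=11,fy=11,interpolation=cv2.INTER_CUBIC);cv2.imwrite('pics/pl.png',b)
rel((450,-200,302),np.radians(7.5))
E
```

```text
top front corners 22 [[662.   53.7  22. ]
 [676.7 -64.5  22. ]] [669.3  -5.4  22. ]
top front corners 10 [[665.1  54.2  10. ]
 [679.9 -65.3  10. ]] [672.5  -5.5  10. ]
side near/far top corner [[664.5  55.3  22. ]
 [674.8 -61.1  22. ]] [[663.5  65.7  10. ]]
pos [ 260.3 -567.8  302. ] yaw 24.62 turn 0.2988 tool shift(after turn) mm [ 236.1 -339.9    0.3] F [ 0.1 -0.1  0.4] w 88.0 t 0.1 z [-0.  0. -1.]
```

View pics/pl.png

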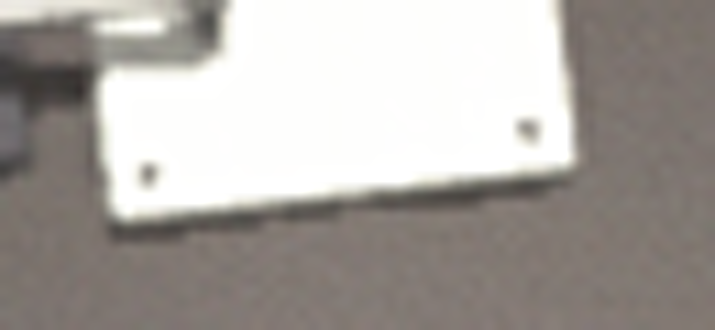

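The plate's front edge runs from (662,54) to (677,-64), so its middle is at about (670,-4) with yaw about 7°. The side view agrees. Moving.

Call:
send_rows --pt "0 0 0 0.149 1" --pt "0 0 0 0.149 1" --pt "0.026 -0.038 0 0 1" --pt "0.026 -0.038 0 0 1" --pt "0.026 -0.038 0 0 1"

```text
t: 0.6
ee_pos: [322.9, -443.4, 302.2]
orientation: [-3.134, -0.205, 0.001]
ft_force: [1.2, -0.4, -0.3]
width: 87.9
```

Call:
send_rows --pt "0.026 -0.038 0 0 1" --pt "0.026 -0.038 0 0 1" --pt "0.026 -0.038 0 0 1" --pt "0.026 -0.038 0 0 1" --pt "0.026 -0.038 0 0 1"

```text
t: 1.1
ee_pos: [427.1, -237.6, 302.6]
orientation: [-3.135, -0.207, 0.0]
ft_force: [2.0, 0.2, -0.8]
width: 87.9
```

```bash
python3 -c "
from h import *
rel((468,267.5,202),np.radians(7.5))"
```

```text
pos [ 427.1 -237.6  302.6] yaw 7.54 turn 0.0007 tool shift(after turn) mm [ 106.55 -495.46  100.63] F [ 2.    0.16 -0.77] w 87.9 t 1.1 z [-2.e-04  1.e-04 -1.e+00]
```

Call:
send_rows --pt "0.007 -0.045 0.009 0 1" --pt "0.007 -0.045 0.009 0 1" --pt "0.007 -0.045 0.009 0 1" --pt "0.007 -0.045 0.009 0 1" --pt "0.007 -0.045 0.009 0 1"

```text
t: 1.6
ee_pos: [431.4, -10.1, 257.4]
orientation: [3.135, 0.206, 0.0]
ft_force: [1.6, -0.4, -0.3]
width: 88.1
```

Call:
send_rows --pt "0.007 -0.045 0.009 0 1" --pt "0.007 -0.045 0.009 0 1" --pt "0.007 -0.045 0.009 0 1" --pt "0.007 -0.045 0.009 0 1" --pt "0.007 -0.045 0.009 0 1"

```text
t: 2.1
ee_pos: [436.5, 217.8, 212.2]
orientation: [3.135, 0.207, -0.0]
ft_force: [0.7, -1.0, -0.1]
width: 87.9
```

Call:
send_rows --pt "0 0 0 0 1" --pt "0 0 0 0 1"

```text
t: 2.3
ee_pos: [436.3, 216.5, 212.1]
orientation: [3.134, 0.211, -0.002]
ft_force: [-0.2, 0.3, 0.2]
width: 87.6
```

```bash
python3 -c "
from h import *
rel((468,267.5,130),np.radians(7.5))"
```

```text
pos [436.3 216.5 212.1] yaw 7.7 turn 0.0036 tool shift(after turn) mm [ 38.16 -46.46  82.04] F [-0.19  0.33  0.15] w 87.6 t 2.3 z [-1.3e-03 -8.0e-04 -1.0e+00]
```

Call:
send_rows --pt "0.0127 -0.0155 0.01 0.0 1" --pt "0.0127 -0.0155 0.01 0 1" --pt "0.0127 -0.0155 0.01 0 1" --pt "0 0 0.026 0 1" --pt "0 0 0.026 0 1"

```text
t: 2.8
ee_pos: [469.5, 265.8, 130.6]
orientation: [-3.134, -0.204, -0.002]
ft_force: [0.2, -0.5, -0.4]
width: 87.9
```

Call:
send_rows --pt "0 0 0 0 1" --pt "0 0 0 0 1"

```text
t: 3.0
ee_pos: [468.7, 265.7, 130.9]
orientation: [3.134, 0.204, -0.002]
ft_force: [0.4, -0.5, -0.3]
width: 88.4
```

Run:
```python
from h import *
from workcell import get_image
rel((468,267.5,85),np.radians(7.5))
s=get_image('side')['color'];t=get_image('top')['color']
cv2.imwrite('pics/s1.png',np.hstack([cv2.resize(s[200:290,140:250],(400,327)),cv2.resize(t[150:240,100:210],(400,327))]))
rel((468,267.5,85),np.radians(7.5))
```

```text
pos [468.7 265.7 130.9] yaw 7.46 turn -0.0007 tool shift(after turn) mm [-0.36 -1.92 45.89] F [ 0.38 -0.47 -0.32] w 88.4 t 3.0 z [-1.1e-03 -7.0e-04 -1.0e+00]
pos [469.4 266.5 132. ] yaw 7.49 turn -0.0002 tool shift(after turn) mm [-1.32 -1.13 46.97] F [-0.56  0.3  -0.57] w 88.1 t 3.1 z [ 1.5e-03  7.0e-04 -1.0e+00]
```

View pics/s1.png

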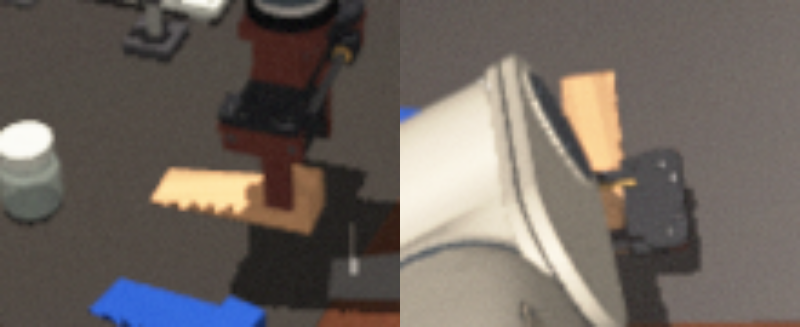

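The fingers straddle the head at crop (280,190), with clear space to the blue wedge. Descending and gripping.

Call:
send_rows --pt "0 0 0.02 0 1" --pt "0 -0.001 0.018 0 1" --pt "0 0 0.008 0 1" --pt "0 0 0 0 1"

```text
t: 3.5
ee_pos: [468.5, 267.7, 84.8]
orientation: [3.135, 0.207, -0.001]
ft_force: [-0.2, 0.1, -0.1]
width: 87.9
```

Call:
send_rows --pt "0 0 0 0 -1" --pt "0 0 0 0 -1" --pt "0 0 0 0 -1" --pt "0 0 0 0 -1" --pt "0 0 0 0 -1"

```text
t: 4.0
ee_pos: [468.6, 268.0, 84.9]
orientation: [-3.135, -0.207, -0.001]
ft_force: [0.7, 0.0, -0.4]
width: 51.1
```

Call:
send_rows --pt "0 0 0 0 -1" --pt "0 0 0 0 -1" --pt "0 0 0 0 -1"

```text
t: 4.3
ee_pos: [468.5, 268.0, 84.7]
orientation: [3.135, 0.207, -0.0]
ft_force: [-0.3, 0.1, 1.6]
width: 39.6
```

Call:
send_rows --pt "0 0 -0.015 0 -1" --pt "0 0 -0.015 0 -1" --pt "0 0 0 0.009 -1"

```text
t: 4.6
ee_pos: [469.7, 268.6, 117.2]
orientation: [-3.134, -0.192, -0.006]
ft_force: [0.8, -0.1, -1.2]
width: 39.8
```

```bash
python3 -c "
from h import *
rel((519,-22.5,115),np.radians(7.0))"
```

```text
pos [469.7 268.6 117.2] yaw 7.02 turn 0.0003 tool shift(after turn) mm [ 13.47 294.99   1.79] F [ 0.76 -0.05 -1.24] w 39.8 t 4.6 z [ 0.0036  0.002  -1.    ]
```

Call:
send_rows --pt "0.001 0.02 0 0 -1" --pt "0.002 0.04 0 0 -1" --pt "0.002 0.04 0 0 -1" --pt "0.002 0.04 0 0 -1" --pt "0.002 0.04 0 0 -1"

```text
t: 5.1
ee_pos: [499.7, 89.0, 115.1]
orientation: [-3.136, -0.193, -0.001]
ft_force: [1.2, 0.2, -2.0]
width: 39.8
```

Call:
send_rows --pt "0.002 0.04 0 0 -1" --pt "0.002 0.035 0 0 -1" --pt "0 0.025 0 0 -1" --pt "0 0.015 0 0 -1" --pt "0 0 0 0 -1"

```text
t: 5.6
ee_pos: [517.8, -24.6, 114.9]
orientation: [3.136, 0.189, 0.001]
ft_force: [0.3, 0.1, -1.0]
width: 39.7
```

Call:
send_rows --pt "0 0 0 0 -1" --pt "0 0 0 0 -1"

```text
t: 5.8
ee_pos: [517.3, -22.2, 114.7]
orientation: [-3.135, -0.194, 0.0]
ft_force: [-0.3, 0.1, -1.4]
width: 39.7
```

Run:
```python
from h import *
from workcell import get_image
import pickle
rel((519,-22.5,115),np.radians(7.0))
S=get_image('side');T=get_image('top');pickle.dump((S,T),open('im2.pkl','wb'))
s=S['color'];t=T['color']
cv2.imwrite('pics/s2.png',np.hstack([cv2.resize(s[140:260,140:290],(400,320)),cv2.resize(t[90:210,190:340],(400,320))]))
rel((519,-22.5,115),np.radians(7.0))
```

```text
pos [517.3 -22.2 114.7] yaw 7.1 turn 0.0017 tool shift(after turn) mm [ 1.65  0.5  -0.32] F [-0.25  0.12 -1.39] w 39.7 t 5.8 z [-3.e-04  1.e-04 -1.e+00]
pos [517.4 -22.2 114.7] yaw 7.12 turn 0.0021 tool shift(after turn) mm [ 1.59  0.54 -0.33] F [ 0.06  0.24 -1.42] w 39.9 t 5.9 z [-2.e-04  1.e-04 -1.e+00]
```

View pics/s2.png

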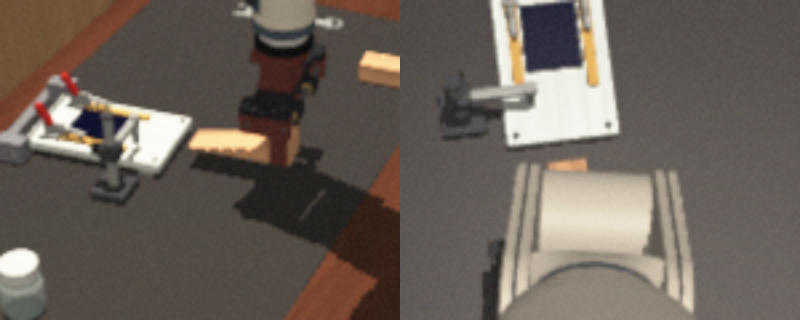

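Run:
```python
from h import *
import pickle
S,T=pickle.load(open('im2.pkl','rb'))
k=2.667
a=ray(T,[[190+148/k,90+163/k],[190+187/k,90+159/k]],34);print('tip',a,a.mean(0))
p=ray(T,[[190+108/k,90+146/k],[190+218/k,90+132/k]],22);print('plate',p,p.mean(0))
n=np.array([np.cos(np.radians(7)),np.sin(np.radians(7))]);dd=(p.mean(0)-a.mean(0))[:2]
print('along',dd@n,'lateral(+y left)',dd@[-n[1],n[0]])
C=cloud(T);
# plate surface height baseline near front edge, in plate frame
q=C-np.array([670,-4,0]);X=q[...,:2]@n;Y=q[...,:2]@np.array([-n[1],n[0]])
for r in((5,30),(30,60),(140,180)):
    m=(X>r[0])&(X<r[1])&(abs(Y+15)<20)&(C[...,2]<60)&(C[...,2]>5);print(r,m.sum(),np.median(C[...,2][m]))
```

```text
tip [[641.55951084  11.78686522  34.        ]
 [645.39212927 -29.56668528  34.        ]] [643.47582006  -8.88991003  34.        ]
plate [[663.60910224  54.45712267  22.        ]
 [677.59966176 -63.78266543  22.        ]] [670.604382    -4.66277138  22.        ]
along 27.441508364697842 lateral(+y left) 0.889490163494861
(5, 30) 117 20.765318719659412
(30, 60) 140 21.395705770799026
(140, 180) 179 22.79694093626107
```

Call:
send_rows --pt "0 0 0.012 0 -1" --pt "0 0 0.012 0 -1" --pt "0 0 0.004 0 -1" --pt "0 0 0 0 -1"

```text
t: 6.3
ee_pos: [516.9, -23.0, 85.5]
orientation: [-3.135, -0.193, 0.003]
ft_force: [-0.2, -0.8, -1.4]
width: 40.0
```

Call:
send_rows --pt "0 0 0.001 0 -1" --pt "0 0 0 0 -1"

```text
t: 6.5
ee_pos: [517.5, -23.3, 85.6]
orientation: [-3.136, -0.193, 0.0]
ft_force: [-0.2, 0.5, -1.4]
width: 39.8
```

Call:
send_rows --pt "0 0 0.001 0 -1" --pt "0 0 0 0 -1"

```text
t: 6.7
ee_pos: [517.6, -23.3, 84.8]
orientation: [3.136, 0.193, 0.0]
ft_force: [-0.1, -0.5, -2.4]
width: 39.6
```

Call:
send_rows --pt "0 0 0.0005 0 -1" --pt "0 0 0 0 -1"

```text
t: 6.9
ee_pos: [517.6, -23.2, 84.7]
orientation: [3.136, 0.193, 0.0]
ft_force: [-0.1, -0.3, 5.3]
width: 39.6
```

Call:
send_rows --pt "0 0 0.0005 0 -1" --pt "0 0 0 0 -1"

```text
t: 7.1
ee_pos: [517.6, -23.3, 84.7]
orientation: [3.136, 0.193, 0.001]
ft_force: [-3.2, -0.8, 12.0]
width: 40.0
```

Call:
send_rows --pt "0 0 -0.0005 0 -1" --pt "0.005 0 0 0 -1" --pt "0.01 0 0 0 -1" --pt "0.01 0 0 0 -1" --pt "0.005 0 0 0 -1"

```text
t: 7.6
ee_pos: [547.4, -19.6, 84.6]
orientation: [-3.136, -0.193, 0.001]
ft_force: [-8.5, -1.9, 16.2]
width: 39.9
```

Call:
send_rows --pt "0.008 0 0 0 -1" --pt "0.008 0 0 0 -1" --pt "0.004 0 0 0 -1" --pt "0 0 0 0 -1"

```text
t: 8.0
ee_pos: [567.3, -17.1, 84.6]
orientation: [-3.136, -0.193, 0.0]
ft_force: [-1.6, 0.2, 8.1]
width: 39.9
```

Run:
```python
from h import *
from workcell import get_image
rel((570,-16,85))
S=get_image('side');T=get_image('top')
s=S['color'];t=T['color']
cv2.imwrite('pics/s3.png',np.hstack([cv2.resize(s[140:260,140:290],(400,320)),cv2.resize(t[90:210,190:340],(400,320))]))
rel((570,-16,85))
```

```text
pos [567.3 -17.1  84.6] yaw 7.04 turn 0 tool shift(after turn) mm [ 2.77 -0.72 -0.36] F [-1.64  0.22  8.08] w 39.9 t 8.0 z [-3.e-04 -0.e+00 -1.e+00]
pos [567.3 -17.1  84.7] yaw 7.04 turn 0 tool shift(after turn) mm [ 2.81 -0.76 -0.34] F [-1.41 -0.97  6.24] w 40.0 t 8.1 z [ 2.e-04  0.e+00 -1.e+00]
```

View pics/s3.png

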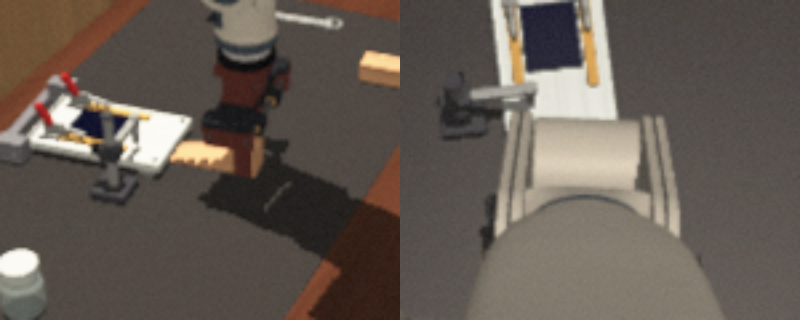

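Call:
send_rows --pt "0.002 0 -0.0005 0 -1" --pt "0.002 0 0 0 -1" --pt "0.002 0 0 0 -1"

```text
t: 8.4
ee_pos: [572.8, -16.4, 84.7]
orientation: [-3.136, -0.193, 0.002]
ft_force: [-2.6, 0.2, 4.3]
width: 40.1
```

Call:
send_rows --pt "0.002 0 0 0 -1" --pt "0.002 0 0 0 -1"

```text
t: 8.6
ee_pos: [577.1, -15.9, 84.7]
orientation: [-3.136, -0.193, 0.001]
ft_force: [-4.1, 0.1, 5.1]
width: 40.2
```

Call:
send_rows --pt "0.002 0 0 0 -1" --pt "0.002 0 0 0 -1"

```text
t: 8.8
ee_pos: [579.2, -15.5, 84.7]
orientation: [-3.135, -0.193, 0.007]
ft_force: [-12.2, -1.6, 15.3]
width: 39.9
```

Call:
send_rows --pt "0.002 0 0 0 -1" --pt "0.002 0 0 0 -1"

```text
t: 9.0
ee_pos: [583.1, -15.0, 84.6]
orientation: [-3.135, -0.193, 0.007]
ft_force: [-11.1, -0.8, 11.8]
width: 39.8
```

Call:
send_rows --pt "0.002 0 0 0 -1" --pt "0.002 0 0 0 -1"

```text
t: 9.2
ee_pos: [587.0, -14.5, 84.6]
orientation: [-3.135, -0.193, 0.007]
ft_force: [-10.9, -1.3, 11.9]
width: 39.9
```

Call:
send_rows --pt "0.002 0 0 0 -1" --pt "0.002 0 0 0 -1"

```text
t: 9.4
ee_pos: [591.0, -14.0, 84.6]
orientation: [-3.135, -0.193, 0.007]
ft_force: [-11.0, -0.7, 12.5]
width: 40.1
```

Contact came at x≈578, as predicted, and the push force has levelled off at about 11 N. Slowing to 1 mm rows to look for the feeler.

Call:
send_rows --pt "0.001 0 0 0 -1" --pt "0.001 0 0 0 -1"

```text
t: 9.6
ee_pos: [593.0, -13.8, 84.7]
orientation: [-3.135, -0.193, 0.007]
ft_force: [-11.3, -1.5, 12.0]
width: 39.7
```

Call:
send_rows --pt "0.001 0 0 0 -1" --pt "0.001 0 0 0 -1"

```text
t: 9.8
ee_pos: [595.1, -13.5, 84.7]
orientation: [-3.135, -0.193, 0.007]
ft_force: [-11.0, -1.1, 11.7]
width: 39.7
```

Call:
send_rows --pt "0.001 0 0 0 -1" --pt "0.001 0 0 0 -1"

```text
t: 10.0
ee_pos: [597.0, -13.3, 84.6]
orientation: [-3.135, -0.193, 0.007]
ft_force: [-10.4, -1.8, 11.9]
width: 39.7
```

Call:
send_rows --pt "0.001 0 0 0 -1" --pt "0.001 0 0 0 -1"

```text
t: 10.2
ee_pos: [599.0, -13.0, 84.6]
orientation: [-3.135, -0.193, 0.007]
ft_force: [-10.1, -0.8, 10.6]
width: 40.1
```

Call:
send_rows --pt "0.001 0 0 0 -1" --pt "0.001 0 0 0 -1"

```text
t: 10.4
ee_pos: [601.0, -12.8, 84.7]
orientation: [-3.135, -0.193, 0.007]
ft_force: [-10.1, -1.3, 11.4]
width: 39.9
```

Call:
send_rows --pt "0.001 0 0 0 -1" --pt "0.001 0 0 0 -1"

```text
t: 10.6
ee_pos: [603.0, -12.5, 84.6]
orientation: [-3.135, -0.193, 0.007]
ft_force: [-9.9, -1.7, 10.8]
width: 39.9
```

Call:
send_rows --pt "0.001 0 0 0 -1" --pt "0.001 0 0 0 -1"

```text
t: 10.8
ee_pos: [605.0, -12.3, 84.6]
orientation: [-3.135, -0.193, 0.007]
ft_force: [-10.8, -1.5, 11.8]
width: 39.8
```

Run:
```python
from h import *
from workcell import get_image
S=get_image('side')
cv2.imwrite('pics/s4.png',cv2.resize(S['color'][160:230,130:230],None,fx=8,fy=8,interpolation=cv2.INTER_CUBIC))
rel((570,-16,85))
```

```text
pos [605.2 -12.3  84.6] yaw 7.04 turn 0 tool shift(after turn) mm [-35.42  -0.63  -0.22] F [-10.32  -2.17  11.2 ] w 40.2 t 10.85 z [-4.1e-03 -1.0e-04 -1.0e+00]
```

View pics/s4.png

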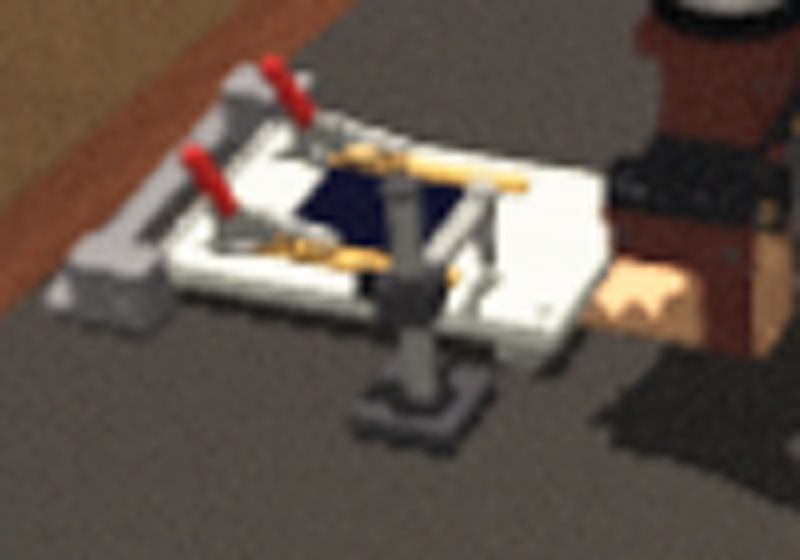

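The plate has risen visibly and the feeler pin at crop (487,240) is close above it. The force hasn't risen yet, so I'll continue.

Call:
send_rows --pt "0.001 0 0 0 -1" --pt "0.001 0 0 0 -1"

```text
t: 11.05
ee_pos: [607.0, -12.1, 84.6]
orientation: [-3.135, -0.193, 0.007]
ft_force: [-10.5, -1.8, 10.8]
width: 39.9
```

Call:
send_rows --pt "0.001 0 0 0 -1" --pt "0.001 0 0 0 -1"

```text
t: 11.25
ee_pos: [609.0, -11.8, 84.6]
orientation: [-3.135, -0.193, 0.007]
ft_force: [-9.4, -0.9, 10.9]
width: 39.5
```

Call:
send_rows --pt "0.001 0 0 0 -1" --pt "0.001 0 0 0 -1"

```text
t: 11.45
ee_pos: [611.0, -11.6, 84.7]
orientation: [-3.135, -0.193, 0.007]
ft_force: [-10.3, -0.7, 11.4]
width: 39.7
```

Call:
send_rows --pt "0.001 0 0 0 -1" --pt "0.001 0 0 0 -1"

```text
t: 11.65
ee_pos: [613.0, -11.3, 84.7]
orientation: [-3.135, -0.193, 0.007]
ft_force: [-10.7, -2.4, 10.5]
width: 39.8
```

Call:
send_rows --pt "0.001 0 0 0 -1" --pt "0.001 0 0 0 -1"

```text
t: 11.85
ee_pos: [615.0, -11.1, 84.6]
orientation: [-3.135, -0.193, 0.007]
ft_force: [-9.9, -1.8, 10.7]
width: 40.2
```

Call:
send_rows --pt "0.001 0 0 0 -1" --pt "0.001 0 0 0 -1"

```text
t: 12.05
ee_pos: [617.0, -10.8, 84.7]
orientation: [-3.135, -0.193, 0.007]
ft_force: [-10.8, -1.8, 11.6]
width: 39.6
```

Call:
send_rows --pt "0.001 0 0 0 -1" --pt "0.001 0 0 0 -1"

```text
t: 12.25
ee_pos: [619.0, -10.6, 84.7]
orientation: [-3.136, -0.193, 0.007]
ft_force: [-10.7, -1.0, 11.0]
width: 39.9
```

Call:
send_rows --pt "0.001 0 0 0 -1" --pt "0.001 0 0 0 -1"

```text
t: 12.45
ee_pos: [621.0, -10.4, 84.7]
orientation: [-3.135, -0.193, 0.007]
ft_force: [-10.1, -1.3, 11.1]
width: 40.0
```

Run:
```python
from h import *
from workcell import get_image
S=get_image('side')
cv2.imwrite('pics/s5.png',cv2.resize(S['color'][175:210,170:215],None,fx=16,fy=16,interpolation=cv2.INTER_CUBIC))
rel((570,-16,85))
```

```text
pos [621.2 -10.3  84.7] yaw 7.04 turn 0 tool shift(after turn) mm [-51.53  -0.65  -0.12] F [-10.04  -0.9   10.81] w 39.8 t 12.5 z [-3.8e-03 -1.0e-04 -1.0e+00]
```

View pics/s5.png

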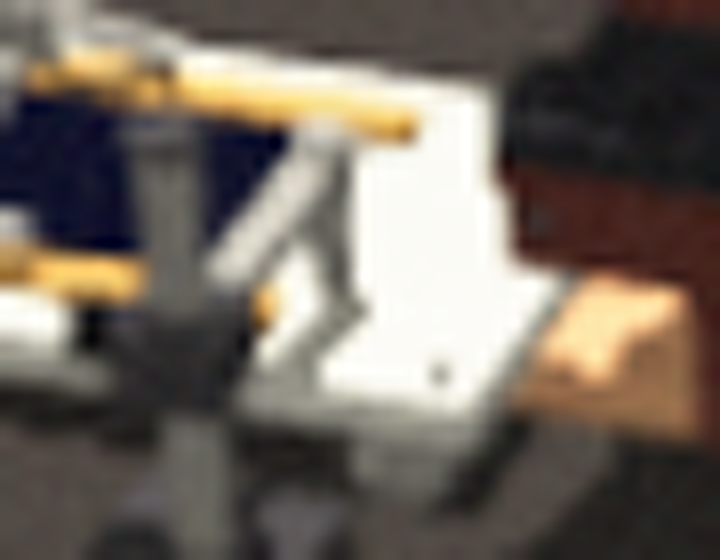

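The pin runs down to crop (347,310), where it almost meets its shadow, so contact is near. Continuing with readings.

Call:
send_rows --pt "0.001 0 0 0 -1" --pt "0.001 0 0 0 -1"

```text
t: 12.7
ee_pos: [623.0, -10.1, 84.7]
orientation: [-3.135, -0.193, 0.007]
ft_force: [-10.6, -1.1, 10.5]
width: 40.0
```

Call:
send_rows --pt "0.001 0 0 0 -1" --pt "0.001 0 0 0 -1"

```text
t: 12.9
ee_pos: [625.0, -9.9, 84.6]
orientation: [-3.136, -0.193, 0.007]
ft_force: [-11.0, -1.4, 10.5]
width: 39.5
```

Call:
send_rows --pt "0.001 0 0 0 -1" --pt "0.001 0 0 0 -1"

```text
t: 13.1
ee_pos: [627.0, -9.6, 84.6]
orientation: [-3.136, -0.193, 0.007]
ft_force: [-10.4, -1.6, 10.5]
width: 40.0
```

Call:
send_rows --pt "0.001 0 0 0 -1" --pt "0.001 0 0 0 -1"

```text
t: 13.3
ee_pos: [629.0, -9.4, 84.7]
orientation: [-3.136, -0.193, 0.007]
ft_force: [-9.6, -1.7, 10.6]
width: 39.7
```

Call:
send_rows --pt "0.001 0 0 0 -1" --pt "0.001 0 0 0 -1"

```text
t: 13.5
ee_pos: [631.0, -9.1, 84.7]
orientation: [-3.136, -0.193, 0.007]
ft_force: [-9.8, -1.4, 10.7]
width: 40.0
```

Run:
```python
from h import *
from workcell import get_image
S=get_image('side')
cv2.imwrite('pics/s6.png',cv2.resize(S['color'][175:210,170:215],None,fx=16,fy=16,interpolation=cv2.INTER_CUBIC))
rel((570,-16,85))
```

```text
pos [631.2  -9.1  84.7] yaw 7.04 turn 0 tool shift(after turn) mm [-61.56  -0.64  -0.1 ] F [-10.3    0.3    9.35] w 40.1 t 13.55 z [-3.8e-03 -1.0e-04 -1.0e+00]
```

View pics/s6.png

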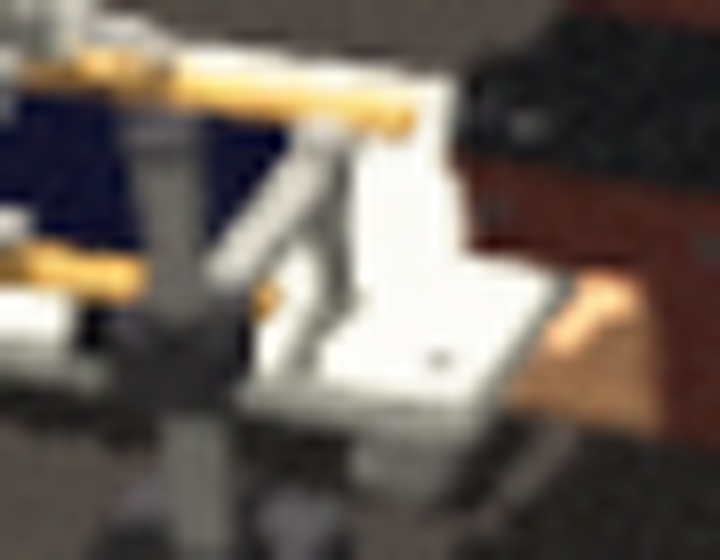

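Call:
send_rows --pt "0.001 0 0 0 -1" --pt "0.001 0 0 0 -1"

```text
t: 13.75
ee_pos: [633.0, -8.9, 84.7]
orientation: [-3.136, -0.193, 0.006]
ft_force: [-10.9, -1.3, 11.0]
width: 40.3
```

Call:
send_rows --pt "0.001 0 0 0 -1"

```text
t: 13.85
ee_pos: [633.9, -8.8, 84.6]
orientation: [-3.136, -0.193, 0.007]
ft_force: [-9.4, -1.2, 10.1]
width: 39.7
```

Call:
send_rows --pt "0.001 0 0 0 -1"

```text
t: 13.95
ee_pos: [634.9, -8.6, 84.7]
orientation: [-3.136, -0.193, 0.006]
ft_force: [-9.4, -1.3, 10.5]
width: 39.6
```

Call:
send_rows --pt "0.001 0 0 0 -1"

```text
t: 14.05
ee_pos: [636.0, -8.5, 84.7]
orientation: [-3.136, -0.193, 0.006]
ft_force: [-9.6, -0.2, 10.4]
width: 39.8
```

Call:
send_rows --pt "0.001 0 0 0 -1"

```text
t: 14.15
ee_pos: [636.9, -8.4, 84.7]
orientation: [-3.136, -0.193, 0.006]
ft_force: [-9.3, -1.2, 11.3]
width: 39.8
```

Call:
send_rows --pt "0.001 0 0 0 -1"

```text
t: 14.25
ee_pos: [637.9, -8.3, 84.7]
orientation: [-3.136, -0.193, 0.006]
ft_force: [-10.4, -0.9, 10.1]
width: 39.7
```

Call:
send_rows --pt "0.001 0 0 0 -1"

```text
t: 14.35
ee_pos: [638.9, -8.1, 84.7]
orientation: [-3.135, -0.193, 0.006]
ft_force: [-9.9, -1.4, 10.2]
width: 40.1
```

Run:
```python
from h import *
from workcell import get_image
S=get_image('side');T=get_image('top')
cv2.imwrite('pics/s7.png',np.hstack([cv2.resize(S['color'][175:210,170:215],(600,467),interpolation=cv2.INTER_CUBIC)]))
rel((570,-16,85))
n=np.array([np.cos(np.radians(7)),np.sin(np.radians(7))])
for C in(cloud(S),):
  q=C-np.array([670,-4,0]);X=q[...,:2]@n;Y=q[...,:2]@np.array([-n[1],n[0]])
  for r in((8,35),(60,100),(150,185)):
    m=(X>r[0])&(X<r[1])&(abs(Y)<15)&(C[...,2]<60)&(C[...,2]>5);print(r,m.sum(),np.median(C[...,2][m]))
```

```text
pos [639.1  -8.1  84.7] yaw 7.04 turn 0 tool shift(after turn) mm [-69.54  -0.66  -0.08] F [-9.66 -1.64  9.58] w 39.8 t 14.45 z [-3.8e-03 -1.0e-04 -1.0e+00]
(8, 35) 5 31.306392949802405
(60, 100) 18 32.8860024297088
(150, 185) 24 24.325730965538483
```

View pics/s7.png

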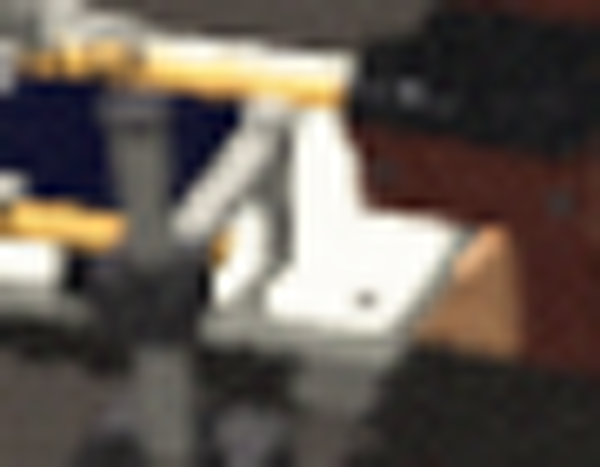

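The pin's lower end now merges with its shadow at crop (285,250). There is still no force step, so continuing 1 mm at a time.

Call:
send_rows --pt "0.001 0 0 0 -1"

```text
t: 14.55
ee_pos: [639.8, -8.1, 84.7]
orientation: [-3.136, -0.193, 0.007]
ft_force: [-11.3, -0.3, 11.0]
width: 40.0
```

Call:
send_rows --pt "0.001 0 0 0 -1"

```text
t: 14.65
ee_pos: [640.6, -7.9, 84.6]
orientation: [-3.135, -0.193, 0.008]
ft_force: [-11.7, -2.3, 13.0]
width: 39.7
```

Call:
send_rows --pt "0.001 0 0 0 -1"

```text
t: 14.75
ee_pos: [641.4, -7.8, 84.6]
orientation: [-3.135, -0.193, 0.009]
ft_force: [-12.1, -1.6, 12.9]
width: 39.6
```

Call:
send_rows --pt "0.001 0 0 0 -1"

```text
t: 14.85
ee_pos: [642.1, -7.7, 84.6]
orientation: [-3.135, -0.193, 0.01]
ft_force: [-13.9, -2.5, 13.5]
width: 39.9
```

Call:
send_rows --pt "0.001 0 0 0 -1"

```text
t: 14.95
ee_pos: [642.8, -7.6, 84.6]
orientation: [-3.135, -0.193, 0.011]
ft_force: [-15.8, -2.8, 15.3]
width: 39.9
```

A clear force rise started at x≈639.5, about 3.3 mm ago. Geometry gives roughly 3.7 N on the feeler and force gives roughly 5 N. Stopping here to release and see how it settles.

Call:
send_rows --pt "0 0 0 0 -1" --pt "0 0 0 0 -1"

```text
t: 15.15
ee_pos: [642.9, -7.6, 84.6]
orientation: [-3.135, -0.193, 0.01]
ft_force: [-13.9, -1.8, 13.9]
width: 40.0
```

Run:
```python
from h import *
from workcell import get_image
import pickle
rel((570,-16,85))
S=get_image('side');pickle.dump(S,open('pre.pkl','wb'))
```

```text
pos [642.9  -7.6  84.6] yaw 7.04 turn 0 tool shift(after turn) mm [-7.335e+01 -6.400e-01  7.000e-02] F [-13.88  -1.82  13.88] w 40.0 t 15.15 z [-6.5e-03 -2.0e-04 -1.0e+00]
```

Call:
send_rows --pt "0 0 0 0 -0.05" --pt "0 0 0 0 0.0" --pt "0 0 0 0 0.2" --pt "0 0 0 0 0.4" --pt "0 0 0 0 0.4"

```text
t: 15.7
ee_pos: [645.7, -7.4, 84.6]
orientation: [-3.136, -0.193, -0.0]
ft_force: [0.3, -0.5, -1.4]
width: 60.9
```

Run:
```python
from h import *
from workcell import get_image
import pickle
A=pickle.load(open('pre.pkl','rb'));S=get_image('side')
rel((570,-16,85))
f=lambda c:cv2.resize(c[175:210,175:220],(390,303),interpolation=cv2.INTER_CUBIC)
cv2.imwrite('pics/s8.png',np.hstack([f(A['color']),f(S['color'])]))
```

```text
pos [645.7  -7.4  84.6] yaw 7.04 turn 0 tool shift(after turn) mm [-76.19  -0.72  -0.43] F [ 0.31 -1.2  -0.3 ] w 61.2 t 15.75 z [ 2.e-04  0.e+00 -1.e+00]
```

View pics/s8.png

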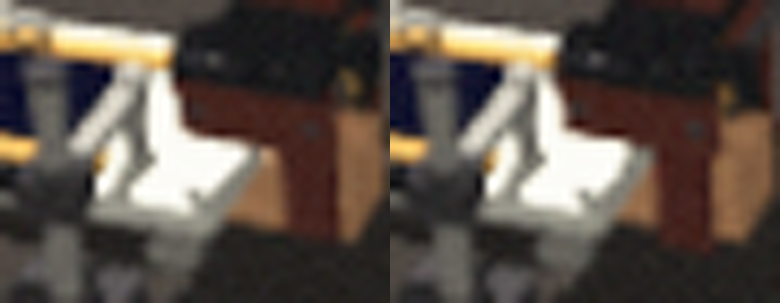

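Call:
send_rows --pt "0 0 0 0 1" --pt "0 0 0 0 1" --pt "0 0 -0.01 0 1" --pt "0 0 -0.02 0 1" --pt "0 0 -0.03 0 1"

```text
t: 16.25
ee_pos: [644.6, -7.4, 144.5]
orientation: [-3.135, -0.193, 0.005]
ft_force: [0.3, -0.1, 0.2]
width: 87.4
```

Call:
send_rows --pt "-0.02 0 -0.04 0 1" --pt "-0.04 0 -0.02 0 1" --pt "-0.045 0 0 0 1" --pt "-0.045 0 0 0 1" --pt "-0.045 0 0 0 1"

```text
t: 16.75
ee_pos: [450.4, -31.4, 205.6]
orientation: [3.135, 0.193, 0.003]
ft_force: [0.3, -0.8, 0.9]
width: 87.8
```

Call:
send_rows --pt "-0.02 0 0 0 1" --pt "0 0 0 0 1"

```text
t: 16.95
ee_pos: [429.3, -33.9, 205.2]
orientation: [-3.136, -0.192, 0.002]
ft_force: [0.2, 0.2, -0.1]
width: 87.9
```

Run:
```python
from h import *
from workcell import get_image
import pickle
S=get_image('side');T=get_image('top');pickle.dump((S,T),open('im9.pkl','wb'))
rel((570,-16,85))
a=cv2.resize(S['color'][165:215,165:235],(560,400),interpolation=cv2.INTER_CUBIC)
b=cv2.resize(T['color'][100:180,220:285],(240,296),interpolation=cv2.INTER_CUBIC)
im=np.zeros((400,800,3),np.uint8);im[:,:560]=a;im[:296,560:]=b;cv2.imwrite('pics/s9.png',im)
```

```text
pos [433.2 -33.9 205.6] yaw 7.02 turn 0 tool shift(after turn) mm [137.61  -1.09 120.96] F [ 0.64 -0.35 -0.08] w 87.8 t 17.05 z [ 2.6e-03 -2.0e-04 -1.0e+00]
```

View pics/s9.png

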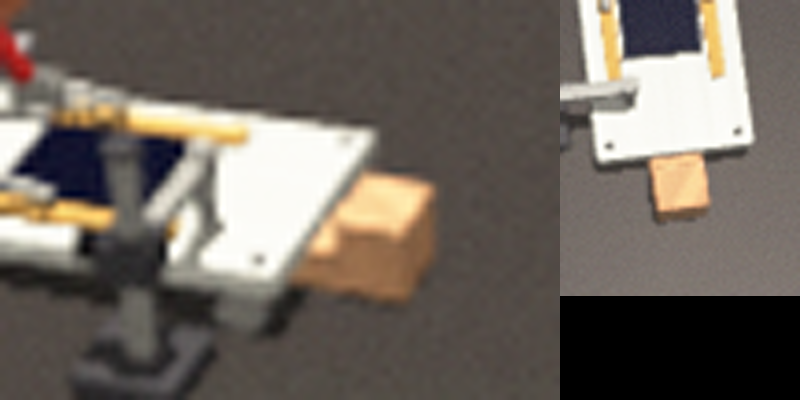

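The wedge sits centred under the edge and the plate is raised. The check now is whether the plate moved on release, using a sub-pixel comparison of its near corner before and after, plus the head position.

Run:
```python
from h import *
from workcell import get_image
import pickle
np.set_printoptions(precision=2,suppress=True)
A=pickle.load(open('pre.pkl','rb'))['color'];S0=pickle.load(open('im0.pkl','rb'))['side'];S,T=pickle.load(open('im9.pkl','rb'))
B=[S['color']]+[get_image('side')['color'] for _ in range(2)]
print('px per mm z',proj(S,[[665,50,31]])-proj(S,[[665,50,30]]))
print('corner px',proj(S,[[663,55,32]]))
g=lambda c:cv2.cvtColor(c,cv2.COLOR_BGR2GRAY).astype(np.float32)
for r in((192,208,184,200),(190,206,180,202),(186,204,178,198)):
  p=lambda c:g(c)[r[0]:r[1],r[2]:r[3]]
  w=cv2.createHanningWindow((r[3]-r[2],r[1]-r[0]),cv2.CV_32F)
  ecc=[]
  for b in B:
    M=np.eye(2,3,dtype=np.float32)
    try:
      cc,M=cv2.findTransformECC(p(A),p(b),M,cv2.MOTION_TRANSLATION,(3,200,1e-6),None,3);ecc.append((round(float(M[0,2]),3),round(float(M[1,2]),3),round(cc,3)))
    except Exception as e: ecc.append('x')
  print(r,'pre->post ecc',ecc,'noise post-post',cv2.phaseCorrelate(p(B[0]),p(B[1]),w)[0])
# head top in both views
for n,dd,reg in(('top',T,(138,170,235,270)),('side',S,(180,210,200,225))):
    m=np.zeros((384,512),np.uint8);r=reg;m[r[0]:r[1],r[2]:r[3]]=wood(dd)[r[0]:r[1],r[2]:r[3]]
    P=cloud(dd)[(m>0)&(dd['z_map']>0)];h=P[(P[:,2]>34)];q=cv2.minAreaRect(h[:,:2].astype(np.float32));print(n,len(h),q,h[:,2].mean())
```

```text
px per mm z [[-0.02 -0.23]]
corner px [[199.74 199.02]]
(192, 208, 184, 200) pre->post ecc [(0.0, 0.096, 0.991), (-0.004, 0.095, 0.991), (0.008, 0.112, 0.991)] noise post-post (-0.07058108250074469, 0.04199296027010835)
(190, 206, 180, 202) pre->post ecc [(0.154, 0.045, 0.976), (0.161, 0.04, 0.976), (0.153, 0.036, 0.976)] noise post-post (-0.034229431139626953, 0.03459090441352064)
(186, 204, 178, 198) pre->post ecc [(0.108, -0.118, 0.939), (0.115, -0.119, 0.939), (0.114, -0.111, 0.939)] noise post-post (0.004639739505297058, -0.10800474377669822)
top 168 ((642.6033935546875, -7.961788177490234), (33.70528793334961, 39.99842834472656), 6.893636703491211) 39.21052123070341
side 73 ((643.6148071289062, -2.8111019134521484), (33.69319152832031, 47.25407791137695), 3.114184617996216) 39.146742022360314
```

The head is at x≈642.5, so the wedge itself has not moved. The plate comparison is inconclusive, at somewhere between 0 and 0.4 mm lower. I'll regrip without any down-press and feel whether the wedge is still loaded.

```bash
python3 -c "
from h import *
rel((642.3,-7.8,205),np.radians(7.0))"
```

```text
pos [434.  -33.8 205.3] yaw 7.04 turn 0.0007 tool shift(after turn) mm [209.94  -0.44   0.77] F [-0.24  0.4  -0.44] w 88.1 t 17.15 z [ 2.4e-03 -2.0e-04 -1.0e+00]
```

Call:
send_rows --pt "0.04 0 0 0 1" --pt "0.045 0 0 0 1" --pt "0.045 0 0 0 1" --pt "0.04 0 0 0 1" --pt "0.025 0 0 0 1"

```text
t: 17.65
ee_pos: [629.8, -9.1, 204.6]
orientation: [3.135, 0.194, 0.004]
ft_force: [1.0, 0.5, 0.7]
width: 87.8
```

Call:
send_rows --pt "0.012 0 0.02 0 1" --pt "0 0 0.03 0 1" --pt "0 0 0.015 0 1" --pt "0 0 0 0 1" --pt "0 0 0 0 1"

```text
t: 18.15
ee_pos: [637.9, -8.4, 139.7]
orientation: [-3.136, -0.193, 0.001]
ft_force: [0.7, 0.3, 0.0]
width: 87.7
```

```bash
python3 -c "
from h import *
rel((642.3,-7.8,85.2),np.radians(7.0))"
```

```text
pos [637.9  -8.4 139.7] yaw 7.04 turn 0.0006 tool shift(after turn) mm [ 4.490e+00 -1.000e-02  5.454e+01] F [0.72 0.32 0.03] w 87.7 t 18.15 z [-4.e-04  0.e+00 -1.e+00]
```

Call:
send_rows --pt "0.004 0 0.02 0 1" --pt "0 0 0.02 0 1" --pt "0 0 0.014 0 1" --pt "0 0 0 0 1" --pt "0 0 0 0 1"

```text
t: 18.65
ee_pos: [642.0, -7.9, 86.4]
orientation: [3.136, 0.193, 0.001]
ft_force: [-0.2, -0.5, -0.4]
width: 87.5
```

Call:
send_rows --pt "0 0 0 0 0.2" --pt "0 0 0 0 0" --pt "0 0 0 0 -1" --pt "0 0 0 0 -1" --pt "0 0 0 0 -1"

```text
t: 19.15
ee_pos: [641.6, -7.9, 85.9]
orientation: [3.136, 0.193, 0.0]
ft_force: [-0.8, 0.4, 0.1]
width: 51.4
```

Call:
send_rows --pt "0 0 0 0 -1" --pt "0 0 0 0 -1" --pt "0 0 0 0 -1" --pt "0 0 0 0 -1"

```text
t: 19.55
ee_pos: [641.5, -7.9, 85.7]
orientation: [-3.136, -0.193, 0.0]
ft_force: [-0.7, -0.3, 1.6]
width: 40.0
```

Call:
send_rows --pt "0.0005 0 0 0 -1"

```text
t: 19.65
ee_pos: [641.6, -7.9, 85.7]
orientation: [-3.136, -0.193, 0.002]
ft_force: [-3.6, -0.2, 3.2]
width: 39.5
```

Call:
send_rows --pt "0.0005 0 0 0 -1"

```text
t: 19.75
ee_pos: [641.7, -7.9, 85.7]
orientation: [-3.136, -0.193, 0.004]
ft_force: [-6.6, -1.2, 6.5]
width: 40.2
```

Call:
send_rows --pt "0.0005 0 0 0 -1"

```text
t: 19.85
ee_pos: [641.7, -7.9, 85.7]
orientation: [-3.136, -0.193, 0.005]
ft_force: [-8.0, -1.1, 7.6]
width: 39.9
```

Call:
send_rows --pt "0.0005 0 0 0 -1"

```text
t: 19.95
ee_pos: [641.9, -7.9, 85.7]
orientation: [-3.136, -0.193, 0.006]
ft_force: [-9.2, -1.6, 9.5]
width: 39.7
```

Call:
send_rows --pt "0.0005 0 0 0 -1"

```text
t: 20.05
ee_pos: [641.9, -7.8, 85.6]
orientation: [-3.136, -0.193, 0.008]
ft_force: [-11.2, -0.6, 10.9]
width: 39.9
```

Call:
send_rows --pt "0.0005 0 0 0 -1"

```text
t: 20.15
ee_pos: [642.0, -7.8, 85.6]
orientation: [-3.136, -0.193, 0.01]
ft_force: [-11.9, -2.3, 11.9]
width: 39.8
```

Call:
send_rows --pt "0.0005 0 0 0 -1"

```text
t: 20.25
ee_pos: [642.2, -7.8, 85.6]
orientation: [-3.136, -0.193, 0.011]
ft_force: [-13.2, -2.5, 11.3]
width: 39.4
```

Call:
send_rows --pt "0.0005 0 0 0 -1"

```text
t: 20.35
ee_pos: [642.4, -7.8, 85.6]
orientation: [-3.136, -0.193, 0.012]
ft_force: [-15.6, -3.4, 12.8]
width: 39.8
```

Call:
send_rows --pt "0.0005 0 0 0 -1"

```text
t: 20.45
ee_pos: [642.6, -7.8, 85.6]
orientation: [-3.135, -0.193, 0.013]
ft_force: [-14.3, -2.2, 12.2]
width: 40.2
```

The wedge yields only at about 15 N, against 10 N before the feeler was met. So the feeler is still loaded, at about 4–5 N. Unwinding the push to zero before letting go.

Call:
send_rows --pt "-0.001 0 0 0 -1" --pt "-0.001 0 0 0 -1" --pt "0 0 0 0 -1"

```text
t: 20.75
ee_pos: [642.4, -7.8, 85.6]
orientation: [-3.135, -0.193, 0.006]
ft_force: [-6.4, -1.0, 6.6]
width: 39.9
```

Call:
send_rows --pt "-0.0007 0 0 0 -1" --pt "0 0 0 0 -1"

```text
t: 20.95
ee_pos: [642.3, -7.8, 85.6]
orientation: [-3.136, -0.193, 0.004]
ft_force: [-5.4, -1.1, 5.8]
width: 39.9
```

Call:
send_rows --pt "-0.0012 0 -0.0002 0 -1" --pt "0 0 0 0 -1"

```text
t: 21.15
ee_pos: [642.0, -7.8, 85.6]
orientation: [-3.136, -0.193, 0.0]
ft_force: [-0.5, 0.9, -0.5]
width: 39.9
```

Call:
send_rows --pt "0 0 0 0 -0.05" --pt "0 0 0 0 0.1" --pt "0 0 0 0 0.4" --pt "0 0 0 0 1" --pt "0 0 0 0 1"

```text
t: 21.65
ee_pos: [642.3, -7.9, 85.9]
orientation: [3.136, 0.193, 0.0]
ft_force: [0.1, -0.3, -0.4]
width: 69.0
```

Call:
send_rows --pt "0 0 0 0 1" --pt "0 0 -0.01 0 1" --pt "0 0 -0.02 0 1" --pt "0 0 -0.03 0 1" --pt "0 0 -0.04 0 1"

```text
t: 22.15
ee_pos: [641.2, -7.8, 186.1]
orientation: [-3.135, -0.193, 0.005]
ft_force: [1.2, 0.1, 0.5]
width: 88.1
```

Call:
send_rows --pt "-0.03 0 -0.02 0 1" --pt "-0.045 0 0 0 1" --pt "-0.045 0 0 0 1" --pt "-0.045 0 0 0 1" --pt "-0.03 0 0 0 1"

```text
t: 22.65
ee_pos: [445.5, -31.8, 206.4]
orientation: [-3.136, -0.193, 0.002]
ft_force: [-0.7, -0.2, -0.4]
width: 87.8
```

Call:
send_rows --pt "0 0 0 0 1" --pt "0 0 0 0 1"

```text
t: 22.85
ee_pos: [449.2, -31.9, 206.8]
orientation: [3.135, 0.192, 0.003]
ft_force: [1.3, -0.1, 0.4]
width: 87.9
```

Run:
```python
from h import *
from workcell import get_image
import pickle
np.set_printoptions(precision=2,suppress=True)
S0,T0=pickle.load(open('im9.pkl','rb'))
S=get_image('side');T=get_image('top')
rel((570,-16,85))
g=lambda c:cv2.cvtColor(c,cv2.COLOR_BGR2GRAY).astype(np.float32)
r=(186,208,184,205);p=lambda c:g(c)[r[0]:r[1],r[2]:r[3]]
cc,M=cv2.findTransformECC(p(S0['color']),p(S['color']),np.eye(2,3,dtype=np.float32),cv2.MOTION_TRANSLATION,(3,200,1e-6),None,3);print('plate corner shift px since first release',M[:,2],cc)
r=(138,170,235,270);m=np.zeros((384,512),np.uint8);m[r[0]:r[1],r[2]:r[3]]=wood(T)[r[0]:r[1],r[2]:r[3]]
P=cloud(T)[m>0];h=P[P[:,2]>34];print('head',cv2.minAreaRect(h[:,:2].astype(np.float32)))
cv2.imwrite('pics/s10.png',np.hstack([cv2.resize(S['color'][165:215,165:235],(560,400),interpolation=cv2.INTER_CUBIC)]))
cv2.imwrite('pics/s11.png',np.hstack([S['color'][100:320,60:340],T['color'][50:270,60:430]]))
```

```text
pos [450.3 -31.8 206.6] yaw 7.04 turn 0 tool shift(after turn) mm [120.38  -1.08 121.89] F [0.22 1.08 0.32] w 88.3 t 22.95 z [ 0. -0. -1.]
plate corner shift px since first release [-0.02 -0.02] 0.9998935419544253
head ((516.916015625, -9.490959167480469), (288.8171691894531, 41.76020431518555), 0.6911247372627258)
```

View pics/s10.png

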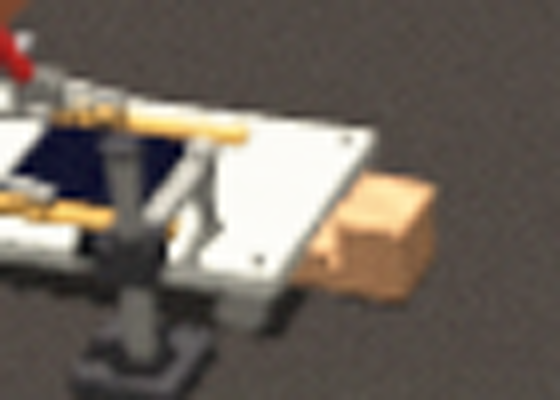

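View pics/s11.png

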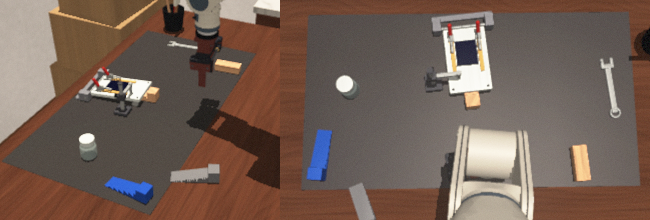

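The wedge is in place at (150,95) in the left panel. The plate hasn't moved since the first release, and the bystanders are where they were. Handing in.

```bash
python3 -c "
from workcell import ctrl
print(ctrl.close_job())"
```

```text
the job is handed in; nothing more can be done
None
```

I gripped the beech wedge by its head and set it down in line with the plate. I then slid it thin end first under the middle of the free edge until the plate met the feeler. I stopped about 3–4 mm of wedge travel past that point, let go and backed the arm clear. The job was handed in at about 23 s.

**Feeler load:** I estimate roughly 4–5 N, inside the 1–8 N wanted. It is worked out from the wedge travel (about 3.7 N) and the push force (about 5 N), not read directly. The push held at about 10 N while the plate was lifting, then rose to 14–16 N.

**After release:** I gripped the wedge again to test it, and it only began to yield at about 15 N, so the plate was still bearing on the feeler. That test may have moved it forward a few tenths of a millimetre. I took the push off to about 0 N before the final release. The final side picture shows the near corner of the plate within 0.02 px (about 0.1 mm) of where it stood after the first release.

**Checks that failed or disagreed:**
- **Before and after the first release:** the sub-pixel comparison of the plate was inconclusive, because different image patches disagreed by up to 0.4 mm. I relied on the force test instead.
- **Last head position:** this top-view measurement was spoilt because the mask also caught the arm. The earlier one put the head at x = 642.6 mm, and the arm's position at the final release (642.3 mm) agrees.

The block, jar, spanner, and the blue and grey look-alikes appear unmoved in the last pictures.

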